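# Take the fill depth of a press die with a depth gauge and lock the reading

## Task

Take the fill depth of the press die: lift the depth gauge off its wooden rest by its black knob, stand its bar flat on the die with the rod in the bore, and slide the rod down gently until it bottoms on the punch inside, keeping it pressed there lightly and steadily for a moment. Then press the gauge's lock lever all the way down and leave the gauge standing flat on the die, locked, with its rod still touching the punch. Do not ram the rod onto the punch, and leave the pot, the open box and the jar round about where they are.

Things in the scene. Friction and masses are not known exactly. Their poses are not given: they have to be found in the camera images.
- gauge: Steel depth gauge, its foot bar: 30 mm (x) x 110 mm (y) x 12 mm thick. Origin: centre of the bar's underside, on the rod's axis; z up. A rod guide (26 x 22 mm) stands on the bar's middle up to 36 mm above the underside; the rod slides through it. The lock lever lies over the bar's +y arm. The whole gauge weighs about 0.3 kg (0.25 to 0.4). It starts upright on its wooden rest (56 x 126 x 34 mm high, fixed), the bar along the rest, the rod's tip in a wide hole of the rest.
- knob (a point): Centre of the round black knob on top of the gauge's rod, 22 mm in diameter, 24 mm high: the place to hold the gauge, from above, with the fingers either side of it across the bar (closing along the gauge's x), so that they clear the lever. It lies on the rod's axis, 108 mm above the rod's tip, and moves with the rod: it is 108 mm minus joint gauge_rod above the bar's underside. Even in the deepest bore the knob's underside stays 14 mm above the rod guide.
- rod_tip (a point): Centre of the flat lower end of the rod (steel, 12 mm in diameter, graduation rings every 5 mm).
- gauge_rod (a joint): Reading of the gauge, in m: how far the rod's tip stands out below the bar's underside, 0 to 0.050; starts at 0.008 to 0.016. Unlocked, the rod slides through the guide against a steady friction of about 4 N and stays where it is left, so the bar does not drop when the gauge is lifted by the knob; once the bar rests on something, pushing the knob down slides the rod out with about 4 N until it bottoms, and only what is pushed beyond these 4 N (about) presses on the bottom.
- gauge_lever (a joint): Lock lever of the gauge, in rad: 0 = raised at about 43 degrees, unlocked (starts at 0 to 0.05); 0.75 = down, level, against its stop, the rod clamped (a brake shoe then holds it with about 10 N instead of 4 N). It stays where it is left; pressing it down at its tip takes about 4 to 7 N.
- lever_tip (a point): Middle of the top of the black thumb pad (18 x 14 mm) at the lock lever's end, pressed down here on an arc. Pivot parallel to the gauge's x, 16.5 mm to the +y side of the rod's axis, 25 mm above the bar's underside; the point is 37 mm from it along the lever and 4.5 mm above the lever's middle line. Raised: 41 mm from the rod's axis, 53 mm above the underside; down: 53 and 30 mm.
- die: Steel dry-press die, a block 110 mm (x) x 130 mm (y) x 56 mm high, bolted to the worktop by two low lugs at its y ends; it cannot move. Its flat top carries the gauge's bar, best along the die's y. Origin: centre of its underside. A small clamp screw sticks out low on its -x face.
- bore_mouth (a point): Centre of the die's bore at the top face (z up): a round blind bore 15 mm in diameter with a 1 mm chamfer. Its floor is the face of the lower punch, which stands at an unknown height: the bore is between 28 and 46 mm deep, differently each time, and the depth can only be felt. The punch is only held by friction of its clamp, and ramming it (over 25 N) drives it down and spoils its setting.
- white_pot: Bystander: pale straight-sided pot like a beaker, 73 mm across, 96 mm high. Origin: centre of its underside.
- block_3: Bystander: cream open square ceramic box, 68 x 65 x 60 mm high. Origin: centre of its underside.
- glaze_jar_0: Bystander: small cream jar with a white lid, 56 mm across, 68 mm high. Origin: centre of its underside.
Not all that is in view belongs to the job. What is shaped like the gauge but pink is not meant.

How it is judged:
By the outcome, as a careful person would: the job done as asked, in the order asked, and still so for the second after the job is handed in, with the robot touching nothing.
It also fails if it takes over 58 s, if anything falls off the work surface, if the arm or the gripper's body presses on something with over 40 N, if the wrist force passes 120 N, or if a joint passes its speed limit or range.

## Robot

A 7-joint arm with a two-finger parallel gripper is mounted at the origin on a cart in front of the work surface, level with it; the furniture and walls round the work are solid. World frame = base frame: x ahead of the robot, y to its left, z up, the work surface at z = 0. Lengths are in mm, angles in rad, forces in N, time in s.
With the tool pointing down it reaches from about 400 to 875 mm from the base axis. Payload 19.3 kg.
Tool frame: the origin (TCP) lies at the very end of the fingers, on their centre line; the grasp point (between the pads) lies 19 mm behind it (grip_point_offset is the z of the grasp point in the tool frame, in mm); z points along the fingers, y is the line along which they close (so a half turn about z gives the same grasp; the last joint's range is limited). The gripper opens to 85 mm and grips with 20 to 120 N. Pads are 22 mm wide; open, the fingers measure 114 mm over their backs; the gripper's body (76 mm by 85 mm) begins 54 mm behind the grasp point. The pads swing forward as they close: fully open they stand 13 mm farther back than shut.
Start: joints at [1.034, 0.521, -0.036, 1.599, 0.021, 1.021, -0.113], TCP at [281.242, -558.138, 231.291] pointing down, gripper open.
Joint ranges: [-2.91, 2.91], [-0.3, 2.13], [-1.5, 1.42], [0.17, 2.43], [-1.26, 4.41], [0.16, 1.93], [-2.52, 2.52]. Speed limits (rad/s): [1.89, 1.89, 2.39, 2.39, 3.01, 3.01, 3.01].

## Interface

Orientations are given as a 3x3 rotation matrix whose columns are the frame's x, y, z axes.
In Python, from workcell import movep, movel, goto_joints, open_gripper, clamp, wait, inverse_kinematics, read_state, camera, PlanningError, finish_job, grip_point_offset gives the robot as it stands. Calls block until the motion is done:
- movep(position, orientation): joint-space move of the TCP to a pose.
- movel(position, frame=None, max_speed=150, guard=None): straight line of the TCP; frame=None keeps the orientation; max_speed is the mean speed in mm/s. With guard (N) it stops when the force on the tool has changed by that much, and returns True; else False.
- goto_joints(angles): joint-space move.
- open_gripper() and clamp(): open the fingers fully, or close them until they stop; the grip force is fixed at half the most.
- wait(seconds).
- inverse_kinematics(position, orientation): joint angles nearest the present ones, or None.
- read_state(): the state.
- camera(name): name is "scene" or "top" or "wrist"; returns a dict with "image" (384x512x3 uint8, blue, green, red), "range_z" (384x512 float32, mm along the optical axis (not along the pixel's ray), 0 where there is no reading), "fx", "fy", "cx", "cy" (pixels), "dist_coeffs" ([k1, k2, p1, p2, k3] as OpenCV has them; the pictures are not rectified), "cam_to_world" (4x4, takes a point from camera to world coordinates). Camera axes: x right, y up, looking along -z (the intrinsics and any distortion apply to the point x, -y, -z); pixel columns grow to the right and rows downward; lengths in mm; the calibration is good to about 2 mm. A picture is of the moment at which its call begins.
A pose or a line that the arm cannot do raises PlanningError and nothing moves.
- finish_job(): hands the job in; it is judged then, once.
The state is a dict: "time": time; "qpos": joint angles; "qvel": joint speeds; "joint_efforts": joint torques, N m; "eef_pos": TCP position; "tool_rot": TCP orientation; "ft_force": force on the tool from outside, world axes, zero at the start; "torque": the same for the moment, N m; "finger_gap": finger opening in mm; "gripper_force": force on a finger pad.
Only numpy, scipy, OpenCV 4.12 (cv2) and the standard library are available. Lean on these libraries where they do the work, as an engineer would, in place of code of your own. Each camera call takes 0.05 s, during which the arm holds its last target. There are 200 camera calls.

## Working session

There is one attempt and no reset: what is moved stays moved. The work goes in short steps, each a Python script; the robot and the scene stay as the last script left them, time stands still between calls to the robot, and variables do not carry over. Pictures are saved under pics/ and viewed, at most 10 in all, crops included, and the job is handed in when it is done.

```bash
mkdir -p pics
cat > h.py <<'E'
import numpy as np, cv2, pickle
from workcell import *
def snap(name,fn):
    c=camera(name); cv2.imwrite(f'pics/{fn}.png',c['image']); pickle.dump(c,open(f'pics/{fn}.pkl','wb')); return c
def load(fn): return pickle.load(open(f'pics/{fn}.pkl','rb'))
def K(c): return np.array([[c['fx'],0,c['cx']],[0,c['fy'],c['cy']],[0,0,1.]])
def ray(c,u,v):
    x,y=cv2.undistortPoints(np.array([[[u,v]]],float),K(c),np.array(c['dist_coeffs'],float))[0,0]
    return np.array([x,-y,-1.])
def depthpt(c,u,v):
    z=c['range_z'][int(round(v)),int(round(u))]; T=np.array(c['cam_to_world'])
    return T[:3,:3]@(ray(c,u,v)*z)+T[:3,3]
def planept(c,u,v,h):
    T=np.array(c['cam_to_world']); d=T[:3,:3]@ray(c,u,v); o=T[:3,3]
    return o+d*(h-o[2])/d[2]
E
python3 - <<'E'
from h import *
a=snap('scene','s0')['image'];b=snap('top','t0')['image']
cv2.imwrite('pics/st.png',cv2.resize(np.vstack([a,b]),(448,672))[:0+600] if 0 else cv2.resize(np.hstack([a,b]),(800,300)))
cv2.imwrite('pics/t0b.png',cv2.resize(b,(800,600)))
s=read_state();print(s['time'],s['eef_pos'],s['ft_force'],grip_point_offset)
E
```

```text
0.1 [ 281.0965561  -557.88314712  230.77874023] [ 0.80809     0.79306408 -0.36888297] -18.700000000000003
```

View pics/t0b.png

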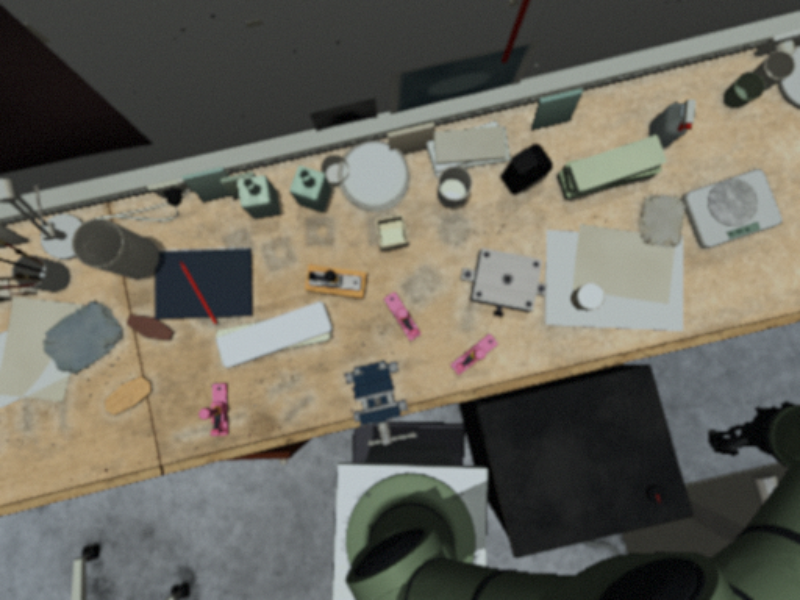

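View pics/s0.png

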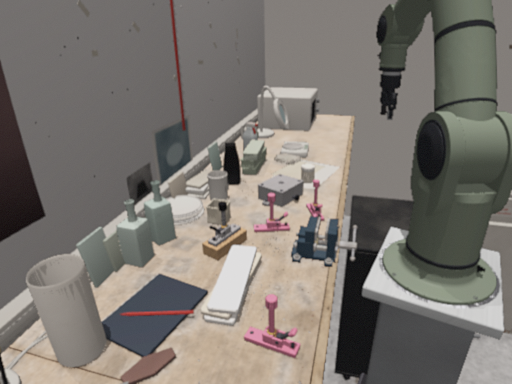

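Top view (800x600 scale): the steel gauge on its orange rest is at (336,281). The pink look-alikes at (403,316), (474,354) and (217,408) aren't meant. The die is at (507,280) with its bore in the middle, the box at (392,234), the pot at (454,187) and the jar at (589,297). I'll confirm with an enlarged crop.

Run:
```python
from h import *
c=load('t0'); im=c['image']
a=cv2.resize(im[160:200,185:245],(600,400),interpolation=cv2.INTER_CUBIC)
b=cv2.resize(im[150:206,290:360],(500,400),interpolation=cv2.INTER_CUBIC)
cv2.imwrite('pics/cr.png',cv2.resize(np.hstack([a,b]),(800,291)))
for n,u,v in [('gauge',336,281),('die',507,280),('box',392,234),('pot',454,187),('jar',589,297),('table',430,300),('restL',310,281),('restR',366,281)]:
    print(n,depthpt(c,u*.64,v*.64).round(0))
print(np.array(c['cam_to_world']).round(2))
```

```text
gauge [534. 168.  65.]
die [ 552. -198.   11.]
box [647.  55.  10.]
pot [756. -79.   6.]
jar [ 513. -359.   65.]
table [505. -32.  -4.]
restL [535. 227.  40.]
restR [540. 108.  25.]
[[ 3.00000e-02  1.00000e+00 -1.00000e-01  3.81540e+02]
 [-1.00000e+00  2.00000e-02 -1.00000e-02  2.56200e+01]
 [-1.00000e-02  1.00000e-01  1.00000e+00  1.40684e+03]
 [ 0.00000e+00  0.00000e+00  0.00000e+00  1.00000e+00]]
```

View pics/cr.png

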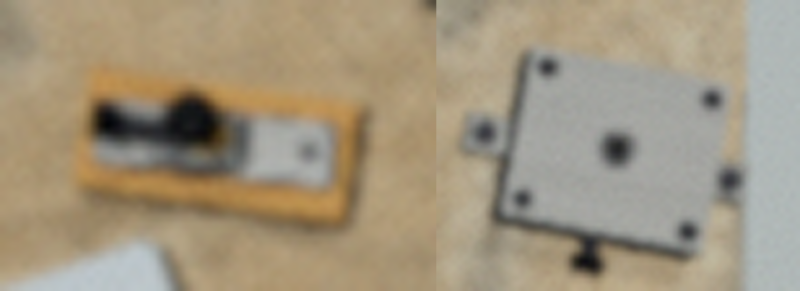

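The steel gauge is confirmed: knob at crop (193,117), lever toward image left (world +y). The die's screw is toward world -x. Next I'll look from close above with the wrist camera.

```bash
cat >> h.py <<'E'
def R(th,flip=1):
    # gauge yaw th: tool y along +-gauge x, z down
    gx=np.array([np.cos(th),np.sin(th),0]); y=flip*gx; z=np.array([0,0,-1.]); return np.column_stack([np.cross(y,z),y,z])
E
python3 - <<'E'
from h import *
c=load('t0')
k=planept(c,185+193*1.375/10,160+117*1.375/10,140)
d=planept(c,290+(617-436.4)*1.375/(400/56),150+150*1.375/(400/56),56)
print('knob',k,'bore',d)
for f in(1,-1):
    for nm,p in(('k',k),('d',d)):
        q=inverse_kinematics([p[0],p[1],300],R(-.1,f)); print(f,nm,None if q is None else np.round(q,2))
E
```

```text
knob [536.87132477 171.75635334 140.        ] bore [ 547.16055146 -191.65229553   56.        ]
1 k [ 0.11  0.43 -0.73  1.65  0.31  1.17 -0.79]
1 d [ 0.51  0.4  -0.37  1.62  0.16  1.14 -0.01]
-1 k [ 0.4   0.64 -1.27  1.64  0.62  1.34  2.08]
-1 d [-0.42  0.58  1.02  1.67 -0.52  1.2  -2.51]
```

Run:
```python
from h import *
movep([500,-192,330],R(-.15)); snap('wrist','wd')
movep([480,172,330],R(-.1)); snap('wrist','wg')
a,b=load('wd')['image'],load('wg')['image']
cv2.imwrite('pics/w.png',np.vstack([a,b])[:, :]if 0 else cv2.resize(np.vstack([a[:,:],b]),(400,600)))
cv2.imwrite('pics/w2.png',cv2.resize(np.hstack([a,b]),(800,300)))
s=read_state();print(s['time'],s['eef_pos'])
for n in('wd','wg'):print(np.array(load(n)['cam_to_world']).round(2))
```

```text
3.175 [480.54082371 170.70069594 329.88769233]
[[ 9.9000e-01  1.5000e-01  4.0000e-02  5.0931e+02]
 [-1.5000e-01  9.5000e-01  2.6000e-01 -1.2863e+02]
 [-0.0000e+00 -2.6000e-01  9.7000e-01  4.7327e+02]
 [ 0.0000e+00  0.0000e+00  0.0000e+00  1.0000e+00]]
[[ 9.9000e-01  1.0000e-01  3.0000e-02  4.8685e+02]
 [-1.0000e-01  9.6000e-01  2.6000e-01  2.3594e+02]
 [ 0.0000e+00 -2.6000e-01  9.7000e-01  4.7353e+02]
 [ 0.0000e+00  0.0000e+00  0.0000e+00  1.0000e+00]]
```

View pics/w2.png

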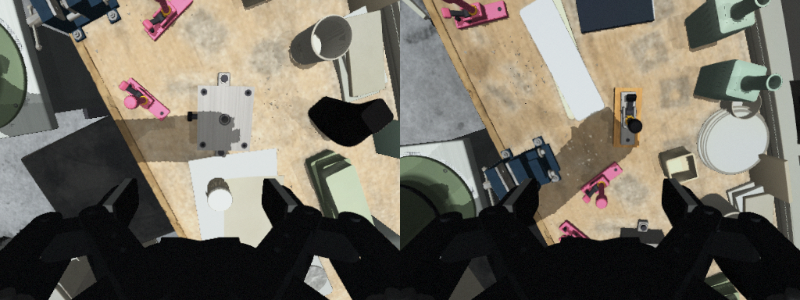

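Left (die): bore at about (224,119) in this half-size view. Right (gauge): knob at about (635,126), lever pad at (631,98). I'll enlarge both.

Run:
```python
from h import *
a=load('wd')['image'][85:205,230:350]; b=load('wg')['image'][90:210,230:350]
cv2.imwrite('pics/w3.png',cv2.resize(np.hstack([a,b]),(800,400),interpolation=cv2.INTER_CUBIC))
```

```text
(no output)
```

View pics/w3.png

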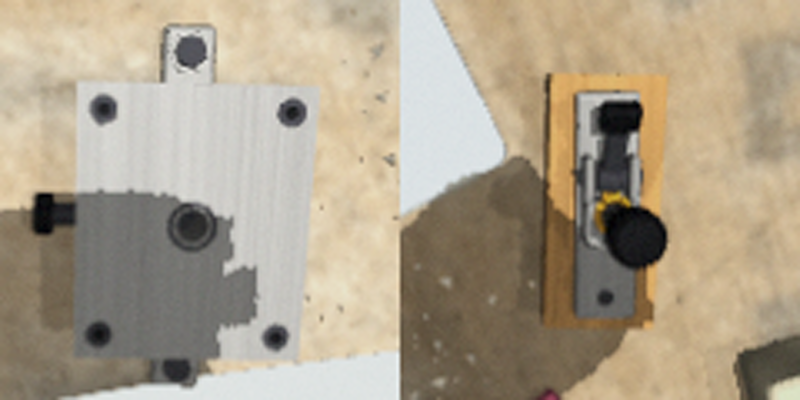

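Run:
```python
from h import *
d=load('wd');g=load('wg');s=.3
D=lambda u,v,h:planept(d,230+u*s-.35,85+v*s-.35,h); G=lambda u,v,h:planept(g,230+(u-400)*s-.35,90+v*s-.35,h)
def quad(f,P,h):
    q=np.array([f(u,v,h) for u,v in P])[:,:2]; TL,TR,BR,BL=q
    ys=[TL-BL,TR-BR]; xs=[TR-TL,BR-BL]
    print('c',q.mean(0).round(1),'len',[np.linalg.norm(e).round(1) for e in ys+xs],'yaw',[round(float(np.arctan2(-e[0],e[1])),3) for e in ys],[round(float(np.arctan2(e[1],e[0])),3) for e in xs])
quad(D,[(77,83),(318,87),(298,358),(75,357)],56)
print('bore',D(192,226,56))
quad(G,[(574,92),(640,93),(634,318),(574,318)],46)
quad(G,[(549,74),(667,75),(652,328),(545,326)],34)
for h in(136,140,144):print('knobtop',G(637,237,h))
print('knob depth',depthpt(g,230+237*s,90+237*s),'die',depthpt(d,230+140*s,85+150*s),'barend',depthpt(g,230+205*s,90+280*s))
```

```text
c [ 549.8 -190.5] len [np.float64(129.1), np.float64(128.2), np.float64(109.6), np.float64(109.4)] yaw [-0.163, -0.165] [-0.166, -0.157]
bore [ 549.70477069 -190.36909623   56.        ]
c [538.2 174.4] len [np.float64(109.2), np.float64(108.8), np.float64(31.0), np.float64(30.0)] yaw [-0.078, -0.087] [-0.113, -0.102]
c [538.7 174.5] len [np.float64(124.8), np.float64(125.6), np.float64(56.6), np.float64(55.1)] yaw [-0.101, -0.113] [-0.107, -0.121]
knobtop [538.72611808 175.24497514 136.        ]
knobtop [538.11136916 175.96421258 140.        ]
knobtop [537.49662023 176.68345002 144.        ]
knob depth [538.09361913 175.97996562 142.79833893] die [ 530.71430678 -152.42044958   57.02539926] barend [535.89913458 139.04387632  47.75699483]
```

The numbers agree: die 110x129 with its bore at the centre (549.7,-190.4), yaw -0.163. The bar centre, rest centre and knob meet at (538.4,174.9), yaw -0.10, knob top at about 142. Grasping now.

Run:
```python
from h import *
Rg=R(-.10)
movep([538.4,175,190],Rg)
movel([538.4,175,111],max_speed=80,guard=8)
s=read_state();print(s['eef_pos'],s['ft_force'])
clamp(); s=read_state();print(s['time'],s['finger_gap'],s['gripper_force'],s['ft_force'])
movel([538.4,175,250],max_speed=100)
s=read_state();print(s['time'],s['finger_gap'],s['gripper_force'],s['ft_force'],s['eef_pos'])
movep([549.7,-190.4,230],R(-.163)); wait(.3)
s=read_state();print(s['time'],s['ft_force'],s['eef_pos'])
c=snap('wrist','wh'); snap('scene','sh')
cv2.imwrite('pics/wh2.png',cv2.resize(c['image'][60:360,130:430],(600,600),interpolation=cv2.INTER_CUBIC))
```

```text
[538.66878337 175.11549731 111.43690797] [ 0.86477649 -0.03001402 -0.54628649]
5.5833 20.125348424232676 58.54073611786589 [ 0.23531327 -1.19936965  2.31531724]
7.125 19.74604621980036 58.69250738527626 [-0.9412783  -0.16574541 -4.05786726] [538.18325227 174.91608166 249.44406399]
8.7917 [-0.35128853 -0.26895353 -3.13775423] [ 549.89653298 -189.76916732  230.06399046]
```

View pics/wh2.png

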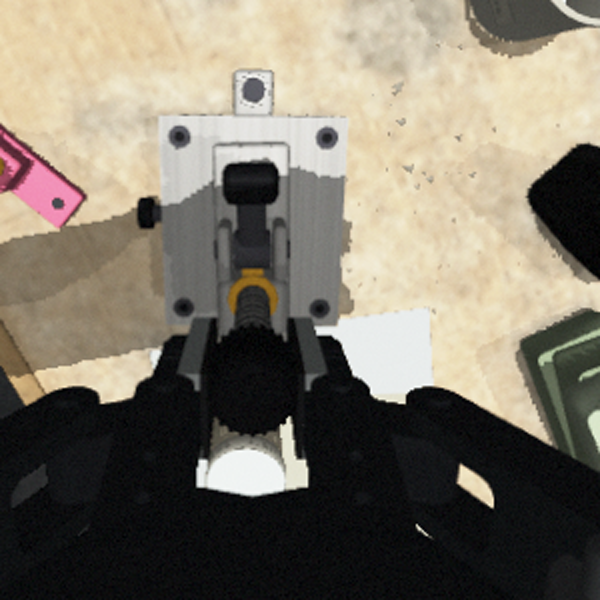

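The gauge hangs upright and square in the grip, parallel to the die: bar x 214–290 over die x 160–347. Descending with a force guard.

Run:
```python
from h import *
def st(n):
    s=read_state();print(n,round(s['time'],2),s['eef_pos'].round(2) if hasattr(s['eef_pos'],'round') else s['eef_pos'],np.round(s['ft_force'],2),np.round(s['torque'],2))
X,Y=549.7,-190.4
movel([X,Y,152],max_speed=100); wait(.3); st('hover')
print(movel([X,Y,137],max_speed=20,guard=3)); st('in')
z=read_state()['eef_pos'][2]
if z<138.5: print(movel([X,Y,126],max_speed=15,guard=2.5)); st('bar')
c=snap('wrist','wi'); cv2.imwrite('pics/wi2.png',cv2.resize(c['image'][60:360,130:430],(500,500),interpolation=cv2.INTER_CUBIC))
```

```text
hover 10.12 [ 549.81 -190.51  152.31] [ 0.26 -0.08 -3.46] [-0.    0.04  0.01]
False
in 11.03 [ 549.78 -190.45  137.1 ] [-0.46  0.59 -2.44] [ 0.01  0.01 -0.02]
True
bar 11.45 [ 549.63 -190.52  132.28] [ 1.35 -0.23 -0.  ] [-0.24 -0.33  0.01]
```

Run:
```python
from h import *
def st(n):
    s=read_state();print(n,round(s['time'],2),np.round(s['eef_pos'],2),np.round(s['ft_force'],2),np.round(s['torque'],2)); return s
X,Y=549.7,-190.4
print(movel([X,Y,129],max_speed=10,guard=9)); st('2mm')
wait(.3);st('settled')
print(movel([X,Y,122],max_speed=12,guard=5)); st('a');wait(.2);st('a2')
```

```text
False
2mm 11.97 [ 549.6  -190.45  128.82] [ 0.53 -1.93 -1.61] [-0.35 -0.35 -0.04]
settled 12.28 [ 549.48 -190.31  128.83] [ 0.57 -0.74 -1.98] [-0.13 -0.16 -0.05]
True
a 12.53 [ 549.65 -190.36  128.06] [ 0.48 -0.    3.5 ] [-0.03 -0.12  0.05]
a2 12.73 [ 549.61 -190.34  127.99] [1.04 0.34 3.72] [ 0.04 -0.17 -0.01]
```

Run:
```python
from h import *
c=snap('wrist','wj')['image'][60:360,130:430]; s=snap('scene','sj')['image'][150:230,230:340]
cv2.imwrite('pics/wj2.png',np.hstack([cv2.resize(c,(400,400),interpolation=cv2.INTER_CUBIC),cv2.resize(s,(400,400),interpolation=cv2.INTER_CUBIC)]))
```

```text
(no output)
```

View pics/wj2.png

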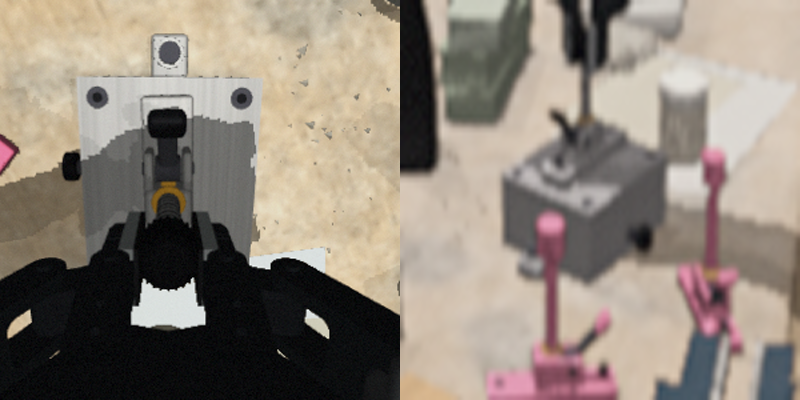

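The bar sits flat on the die, square to it, with the lever toward +y. Sliding the rod down gently now.

Run:
```python
from h import *
def st(n):
    s=read_state();print(n,round(s['time'],2),np.round(s['eef_pos'],2),np.round(s['ft_force'],2),np.round(s['torque'],2)); return s
c=load('wj')
print(depthpt(c,249,138),depthpt(c,130+175*.75,60+102*.75),'die',depthpt(c,130+120*.75,60+100*.75))
X,Y=549.7,-190.4
for z in (125,122,119,116,113,110,107,104,101,98):
    g=movel([X,Y,z],max_speed=10,guard=4); st(g)
    if g: break
wait(.3);st('end')
```

```text
[ 552.37915102 -140.41748541   69.14839321] [ 561.64182289 -140.79698553   69.37122254] die [ 529.33637225 -135.25416469   55.52713223]
False 13.28 [ 549.47 -190.35  124.7 ] [ 0.08 -0.03 -2.01] [ 0.06 -0.2   0.  ]
True 13.48 [ 549.61 -190.32  124.05] [ 0.48 -0.78  2.47] [-0.08 -0.18 -0.03]
end 13.78 [ 549.62 -190.31  124.04] [ 0.94 -1.15  1.76] [-0.15 -0.15 -0.01]
```

Run:
```python
from h import *
def st(n):
    s=read_state();print(n,round(s['time'],2),np.round(s['eef_pos'],2),np.round(s['ft_force'],2),np.round(s['torque'],2)); return s
X,Y=549.7,-190.4
g=movel([X,Y,97],max_speed=9,guard=6); st(g)
for i in range(3): wait(.2);st('end')
```

```text
True 15.89 [ 549.86 -190.37  102.63] [-0.21  0.89  7.77] [0.04 0.19 0.05]
end 16.09 [ 549.85 -190.33  102.62] [-0.74 -0.64  7.84] [-0.03  0.16 -0.02]
end 16.29 [ 549.86 -190.37  102.65] [-1.23  1.05  7.86] [0.03 0.18 0.  ]
end 16.49 [ 549.84 -190.34  102.62] [-0.38  0.15  6.94] [0.   0.22 0.01]
```

Run:
```python
from h import *
def st(n):
    s=read_state();print(n,round(s['time'],2),np.round(s['eef_pos'],2),np.round(s['ft_force'],2),np.round(s['torque'],2)); return s
X,Y=549.7,-190.4
g=movel([X,Y,100],max_speed=4,guard=3); st(g)
for i in range(5): wait(.3);s=st('hold')
open_gripper(); s=st('open')
e=s['eef_pos']
movel([e[0],e[1],170],max_speed=80); clamp(); st('up')
# knob top at about grasp 121.6+12 = 133.6
movel([X,Y,142],max_speed=60); wait(.2); st('above')
g=movel([X,Y,126],max_speed=8,guard=7); st(g)
wait(.5); st('press')
```

```text
True 16.72 [ 549.91 -190.34  102.6 ] [-0.68 -0.39  6.36] [ 0.07  0.23 -0.01]
hold 17.02 [ 549.9  -190.33  102.61] [-1.11  1.2   6.85] [ 0.04  0.25 -0.04]
hold 17.32 [ 549.92 -190.33  102.62] [-0.56 -0.68  7.86] [0.09 0.24 0.01]
hold 17.62 [ 549.91 -190.37  102.63] [-0.51  0.89  8.08] [ 0.04  0.26 -0.05]
hold 17.92 [ 549.89 -190.35  102.61] [-0.25 -0.28  6.94] [0.05 0.28 0.02]
hold 18.22 [ 549.91 -190.35  102.62] [-0.77 -0.1   7.52] [ 0.08  0.26 -0.01]
open 18.87 [ 549.78 -190.43  102.38] [ 0.01 -0.25  0.13] [-0.02  0.   -0.03]
up 20.62 [ 549.78 -190.44  170.01] [-0.01  0.44  0.46] [-0.01  0.01  0.  ]
above 21.44 [ 549.87 -190.44  142.32] [ 0.37 -0.89  0.11] [-0.07 -0.02 -0.04]
True 22.64 [ 549.97 -190.51  132.57] [1.04 0.66 7.34] [-0.06  0.08  0.04]
press 23.14 [ 549.94 -190.5   132.57] [-0.51 -0.58  6.97] [ 0.    0.06 -0.03]
```

Run:
```python
from h import *
def st(n):
    s=read_state();print(n,round(s['time'],2),np.round(s['eef_pos'],2),np.round(s['ft_force'],2),np.round(s['torque'],2)); return s
B=np.array([549.7,-190.4]); gy=np.array([.162,.987])
P=lambda y,z:[*(B+gy*y),z]
movel(P(0,150),max_speed=60); movel(P(46,150),max_speed=100); movel(P(46,118),max_speed=60); wait(.2); st('above')
g=movel(P(50,82),max_speed=15,guard=12); st(g); wait(.4); st('press')
```

```text
above 25.08 [ 557.32 -145.04  118.33] [ 0.91 -0.05  0.08] [0.03 0.05 0.03]
True 25.96 [ 557.76 -143.01  111.27] [-0.68  2.39  5.24] [0.58 0.13 0.01]
press 26.36 [ 557.76 -143.06  111.35] [0.39 3.46 3.62] [0.6  0.12 0.02]
```

Run:
```python
from h import *
def st(n):
    s=read_state();print(n,round(s['time'],2),np.round(s['eef_pos'],2),np.round(s['ft_force'],2),np.round(s['torque'],2)); return s
B=np.array([549.7,-190.4]); gy=np.array([.162,.987])
P=lambda y,z:[*(B+gy*y),z]
for y,z in [(49,105),(50.5,99),(51.5,93),(52,89),(52,83)]:
    g=movel(P(y,z),max_speed=15,guard=12); st(g)
    if g: 
        wait(.2); g=movel(P(y,z),max_speed=10,guard=12); st(('again',g))
        if g: break
wait(.4); st('press')
c=snap('wrist','wl'); cv2.imwrite('pics/wl2.png',cv2.resize(c['image'][60:360,130:430],(500,500),interpolation=cv2.INTER_CUBIC))
```

```text
False 26.93 [ 558.34 -141.04  105.35] [1.3  4.72 5.74] [ 1.12 -0.21  0.  ]
False 27.49 [ 558.28 -139.98   99.15] [0.36 3.36 4.18] [ 0.66 -0.18 -0.  ]
False 28.05 [ 557.96 -139.75   92.97] [0.32 1.48 2.6 ] [ 0.46 -0.16  0.02]
False 28.47 [ 557.87 -139.32   88.82] [0.31 0.57 0.4 ] [ 0.14 -0.06  0.  ]
True 28.82 [ 558.31 -138.95   85.02] [-4.03  1.03 13.26] [ 0.2   0.74 -0.02]
('again', True) 29.23 [ 558.49 -138.96   84.85] [-5.24  0.45 19.89] [ 0.19  1.31 -0.06]
press 29.62 [ 558.4  -139.     84.86] [-4.69  0.67 17.71] [ 0.24  1.2  -0.03]
```

View pics/wl2.png

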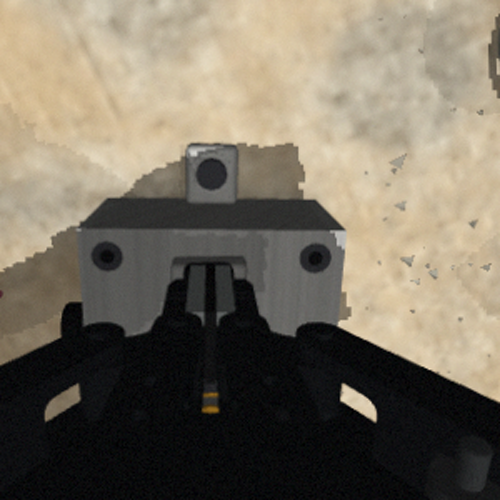

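The fingers have pressed the lever onto its stop at z≈85, where 86 was expected. I'll back off and check.

Run:
```python
from h import *
e=read_state()['eef_pos']
movel([e[0],e[1],180],max_speed=80)
movep([510,-260,260],R(-.163))
c=snap('wrist','wm'); s=snap('scene','sm')['image'][150:230,230:340]
ci=c['image']; cv2.imwrite('pics/wm2.png',np.hstack([cv2.resize(ci[0:180,200:380],(400,400),interpolation=cv2.INTER_CUBIC),cv2.resize(s,(400,400),interpolation=cv2.INTER_CUBIC)]))
print(read_state()['time'],read_state()['ft_force'])
```

```text
31.775 [ 0.32124432 -0.33358833 -0.80010278]
```

View pics/wm2.png

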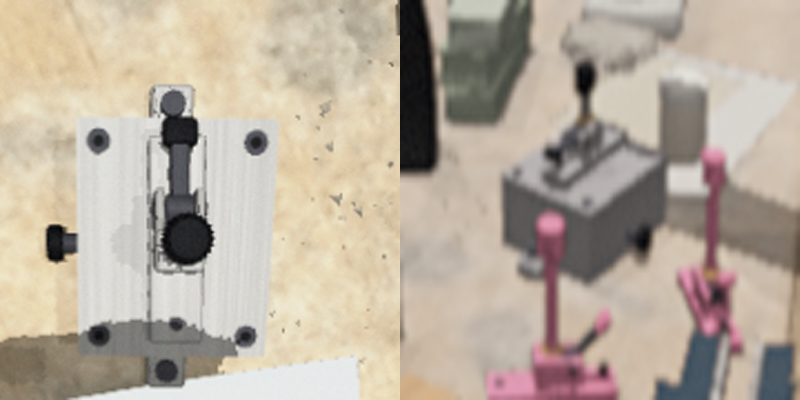

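Run:
```python
from h import *
c=load('wm');D=lambda u,v:depthpt(c,200+u*.45,v*.45).round(1)
for n,u,v in[('knob',188,236),('pad',180,130),('barN',180,300),('barN2',165,330),('barP',155,150),('die',110,200),('die2',240,200)]:print(n,D(u,v))
a=load('wj')
```

```text
knob [ 549.5 -190.5  134.5]
pad [ 557.6 -138.9   88.5]
barN [ 547.5 -222.6   69.2]
barN2 [ 536.8 -237.7   69.6]
barP [ 545.5 -143.1   69.3]
die [ 517.8 -162.7   55.5]
die2 [ 589.1 -174.5   57.6]
```

Run:
```python
from h import *
X,Y=549.7,-190.4
movel([510,-260,180],max_speed=150);movel([X,Y,142],max_speed=100); wait(.2)
g=movel([X,Y,129],max_speed=8,guard=11); wait(.3); s=read_state(); print(g,s['time'],s['eef_pos'],s['ft_force'])
movel([X,Y,200],max_speed=80); movep([480,-260,280],R(-.163)); wait(.3)
c=snap('wrist','wz'); print(read_state()['time'],read_state()['ft_force'])
if g and 132<s['eef_pos'][2]<133.2: print(finish_job())
```

```text
True 35.125 [ 550.07385645 -190.45106177  132.5369259 ] [ 0.03972497 -0.70569684  7.04615408]
37.05 [-0.05193945 -0.88004085  0.2636547 ]
the job is handed in; nothing more can be done
None
```

I handed the job in after 37 s of the 58 s allowed: the gauge stands flat on the die with its lever fully down, and its rod is bottomed on the punch at about 43 mm. A light press on the knob after locking found it at the same height as before (132.5 vs 132.6 mm), and the robot never went near the pot, box or jar.

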